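# Eject the mortise block and catch it on the roller lane

## Robot

A 6-joint arm with a two-finger parallel gripper is mounted at the origin on a cart in front of the work surface, level with it; the furniture and walls round the work are solid. World frame = base frame: x ahead of the robot, y to its left, z up, the work surface at z = 0. Lengths are in m, angles in rad, forces in N, time in s.
With the tool pointing down it reaches from about 0.35 to 0.95 m from the base axis. Payload 17.4 kg.
Tool frame: the origin (TCP) lies midway between the tips of the shut fingers; the grasp point (between the pads) lies 19 mm behind it (grip_depth is the distance from the TCP to the grasp point, in m); z points along the fingers, y is the line along which they close (so a half turn about z gives the same grasp; the last joint's range is limited). The gripper opens to 93 mm and grips with 3 to 60 N. Pads are 15 mm wide; open, the fingers measure 128 mm over their backs; the gripper's body (75 mm by 188 mm) begins 65 mm behind the grasp point.
Start: joints at [1.272, 0.116, 1.442, -0, 1.584, -0.038], TCP at [0.174, 0.652, 0.219] pointing down, gripper open.
Joint ranges: [-2.83, 2.83], [-0.83, 2.19], [0.07, 2.5], [-1.14, 4.28], [0.01, 3], [-2.97, 2.97]. Speed limits (rad/s): [1.89, 1.89, 2.22, 3.14, 3.14, 3.14].

## Interface

Orientations are given as a unit quaternion [w, x, y, z].
In Python, from station import sense, grab_frame, get_calibration, hand_in, grip_depth gives the robot as it stands.
- The arm moves only by the shell command python3 -m pendant 'ROWS' [FORCE]. ROWS is JSON, a list of rows, each an object of numbers: "jaw": the closure in counts, from 0 (fully open) to 255 (shut); "tx", "ty", "tz": the shift along the tool's x, y, z in m; "ax", "ay", "az": the turn, a rotation vector about the tool's x, y, z in degrees. In form: [{"jaw": .., "tx": .., "ty": .., "tz": .., "ax": .., "ay": .., "az": ..}, ...]. A call has 1 to 20 rows; each row shifts and turns the commanded pose from where the row before left it, along the tool's axes as they then stand; what a row does not reach is not made up. A row lasts 1/8 s, in which the tool goes at most 62.5 mm and 10.7 degrees, less where a joint would pass 70% of its speed; a pose out of reach is approached as far as the arm can. A call with a gripper value outside its range is refused whole. The fingers move at their own pace and stop on an object; FORCE is the grip in N (left out, the last holds). Time passes only in rows, so rows that do not move let the fingers close. It gives the time, the measured TCP pose, the force, the opening and the grip force at its end, in the units of the state.
- sense(): the state, without advancing time (a new reading comes with each control period).
- grab_frame(name): name is "side" or "top" or "wrist"; returns (picture, depth): 480x640x3 uint8, red, green, blue; 480x640 float32, m along the optical axis (not along the pixel's ray), 0 where there is no reading.
- get_calibration(name): a dict with "vfov" (degrees; the focal length in pixels is half the picture's height over the tangent of half this angle, whatever the lens; pixels are square), "cx", "cy" (the principal point, pixels), "distortion" ([k1, k2, p1, p2, k3] as OpenCV has them; the pictures are not rectified), "world_to_cam" (4x4, takes a point from world to camera coordinates). Camera axes: x right, y up, looking along -z (the intrinsics and any distortion apply to the point x, -y, -z); pixel columns grow to the right and rows downward; lengths in m; the calibration is good to about 2 mm. A picture is of the moment at which its call begins: read the wrist's pose just before it. get_calibration takes no time and is no camera call; for the wrist camera it gives the pose at the moment of the call.
- hand_in(): hands the job in; it is judged then, once.
The state is a dict: "t": time; "joint_positions": joint angles; "qd": joint speeds; "effort": joint torques, N m; "eef_pos": TCP position; "orientation": TCP orientation; "ft_force": force on the tool from outside, world axes, zero at the start; "wrist_torque": the same for the moment, N m; "width": finger opening in m; "finger_force": force on a finger pad.
Only numpy, scipy, OpenCV 4.12 (cv2) and the standard library are available. Lean on these libraries where they do the work, as an engineer would, in place of code of your own. Each camera call takes 0.05 s, during which the arm holds its last target. There are 200 camera calls.

## Task

Press the red pad of the ejector all the way down with one finger and keep it down: the spring kicks the wooden block out and it rolls down the lane. Catch the block with the other finger before it runs off the lower end, without gripping or lifting it or touching it before it is ejected. Finish while still holding the pad down and the block stopped against the finger on the lane, and leave everything else on the bench where it is.

Things in the scene. Friction and masses are not known exactly. Their poses are not given: they have to be found in the camera images.
- ejector: Fixed ejector: plywood base 150x365x10 mm with a sloping roller lane. Origin on the bench below the lane's centre line, z up, +y the level direction in which the block rolls, x across the lane. The red pad is beside the lane, at x -72 mm. The base spans x -103 to +48, y -223 to +143 mm; the blue spring housing (y -0.2) is 125 mm high.
- lane: Fixed roller lane: damped steel rollers between aluminium rails (49 mm apart, 61 mm outside, tops 8 mm over the roller tops). Origin at roller-top height on the centre line, 55 mm straight above the ejector's origin; +y runs down the lane, 9 degrees below level. Rails run from y -215 to +120 mm; the lower end is open. Beside the pad the roller tops are 50 mm, the rails 59 mm above the bench.
- block: Wooden block with a mortise, 45 wide (x), 110 long (y, along the lane), 45 high, 0.2 kg, loose. Origin under its centre. Starts at lane y -115 mm (front at -60), a brass spring pusher behind it, a stop pawl in front. Pad over about 6 mm down: the pawl drops, the spring shoves it 25 mm in an instant, then it rolls on at 15 to 60 mm/s until stopped. If the pad is let up, the pawl rises into it.
- pad_top (a point): Centre of the top of the red pad (40 mm across the lane, 50 mm along it): 72 mm from the lane's centre line on the ejector's -x side, at ejector y +30 mm. 78 mm above the bench when up, 68 mm fully down: a second fingertip at that height over the lane's centre hangs 18 mm above the rollers, well below the block's top (95 mm).
- release_pad (a joint): Travel of the red pad in m: 0 up, 0.010 fully down. Spring return: about 2 N to start, 5 N fully down, up to 3 N more before the block pops.
- tenon_piece: Bystander: wooden tenon practice piece, 50x125x50 mm, loose on the bench; origin under its centre.
- halving_piece: Bystander: wooden halving joint practice piece, 40x140x38 mm, loose on the bench; origin under its centre.
- sander: Bystander: brown sanding block, 63x101x33 mm, loose on the bench; origin under its centre.
- rubber: Bystander: blue and white eraser, 19x44x12 mm, loose on the bench; origin under its centre.
- square: Bystander: try square with dark wooden stock and steel blade, 165x105x18 mm, loose on the bench; origin under its centre.
There are look-alikes about, which are no part of the job. What is shaped like the block but blue or pink is not meant.

How it is judged:
On the way, in this order (a step that is already met when the one before it is completed fails the run):
1. the pad is pressed and the block has popped out, not yet caught (value of joint release_pad above 0.005 m and y of block in the frame of lane above -0.1 m).
2. the other finger has stopped the block on the lane while the pad is held down (value of joint release_pad above 0.007 m and y of block in the frame of lane above -0.085 m and contact force between the fingers and block above 0.05 N and linear speed of block below 0.015 m/s), for 0.2 s.
At the end, for the whole second after the job is handed in: The pad is held at least 7 mm down; the block lies on the rollers (within 6 mm of their tops), has come at least 30 mm down the lane, with its front face still short of the rails' lower end, is at rest (under 15 mm/s) and rests against a finger (over 0.05 N) (all of step 2 and y of block in the frame of lane below 0.06 m and z of block in the frame of lane between -0.006 and 0.006 m); the arm keeps its last pose, push and grip.
It fails at once if the block is lifted or tipped off the rollers (z of block in the frame of lane above 0.01 m or angle between the z axis of block and the z axis of lane, either way round above 0.2 rad).
It fails at once if the block runs off the lower end (y of block in the frame of lane above 0.075 m).
It fails at once if the pad is let up after the block has popped out, or the block is taken out without the pad (y of block in the frame of lane above -0.1 m and value of joint release_pad below 0.003 m).
It fails at once if the block is touched before it is ejected (y of block in the frame of lane below -0.107 m and contact force between any of the arm, the fingers and block above 0.5 N).
It fails at once if a bystander is disturbed (distance of any of tenon_piece, halving_piece, sander, rubber, square from where it was at the start of the episode above 0.015 m).
It also fails if it takes over 35 s, if anything falls off the work surface, if the arm or the gripper's body presses on something with over 40 N, if the wrist force passes 120 N, or if a joint passes its speed limit or range.

## Working session

There is one attempt and no reset: what is moved stays moved. The work goes in short steps, Python scripts to look and compute and a shell command to move; the robot and the scene stay as the last step left them, time stands still between calls to the robot, and variables do not carry over. Pictures are saved under pics/ and viewed, at most 10 in all, crops included, and the job is handed in when it is done.

```bash
mkdir -p pics; ls
cat > h.py <<'E'
import numpy as np, cv2
from station import *
def K(c):
    f=240/np.tan(np.radians(c['vfov'])/2); return np.array([[f,0,c['cx']],[0,f,c['cy']],[0,0,1]])
def cloud(c,depth):
    v,u=np.mgrid[0:480,0:640]
    n=cv2.undistortPoints(np.stack([u,v],-1).reshape(-1,1,2).astype(np.float64),K(c),np.array(c['distortion'])).reshape(480,640,2)
    p=np.stack([n[...,0]*depth,-n[...,1]*depth,-depth],-1)
    T=np.linalg.inv(np.array(c['world_to_cam'])); return p@T[:3,:3].T+T[:3,3]
def shot(name,fn=None):
    c=get_calibration(name); im,d=grab_frame(name)
    if fn: cv2.imwrite('pics/'+fn,im[...,::-1])
    return c,im,d,cloud(c,d)
E
python3 - <<'E'
from h import *
s=sense(); print(s)
for n in('top','side'):
    c,im,d,P=shot(n,n+'0.png'); np.savez(n+'0.npz',im=im,d=d,P=P)
    print(n,c)
E
```

```text
pics
{'t': 0.0, 'joint_positions': array([ 1.27219417e+00,  1.16458263e-01,  1.44228454e+00,  1.20480860e-05,
        1.58404365e+00, -3.77983160e-02]), 'qd': array([-0.00039765,  0.00065854,  0.00022745, -0.00075493,  0.00309756,
        0.00019477]), 'effort': array([-1.01430098e-03, -7.21276259e+01, -6.22588778e+01,  7.78521644e-02,
        2.40928028e-02, -1.16906090e-04]), 'eef_pos': array([0.17399061, 0.65195458, 0.21791192]), 'orientation': array([-1.05864385e-04,  1.30032562e-01,  9.91509544e-01, -5.87467025e-04]), 'ft_force': array([ 0.01779477, -0.10170089,  0.06505429]), 'wrist_torque': array([-0.02909612,  0.05781427,  0.02637004]), 'finger_force': 0.0, 'width': 0.09306834041017319}
top {'vfov': 45.25613399067346, 'cx': 318.8920903983168, 'cy': 245.9747711831188, 'distortion': array([0.02071925, 0.        , 0.        , 0.        , 0.        ]), 'world_to_cam': array([[ 0.05233891, -0.99862698,  0.00219078, -0.08165602],
       [ 0.97846433,  0.05172056,  0.19983125, -0.51866839],
       [-0.19967019, -0.00831535,  0.97982788, -1.3308716 ],
       [ 0.        ,  0.        ,  0.        ,  1.        ]])}
side {'vfov': 54.546918230711384, 'cx': 322.01033771426154, 'cy': 241.70551932362835, 'distortion': array([-0.08033384,  0.        ,  0.        ,  0.        ,  0.        ]), 'world_to_cam': array([[ 0.88328166, -0.46883568, -0.00257108, -0.48465726],
       [ 0.31415681,  0.58777976,  0.74553368, -0.20625634],
       [-0.34802156, -0.65932395,  0.666463  , -1.27827131],
       [ 0.        ,  0.        ,  0.        ,  1.        ]])}
```

View pics/top0.png

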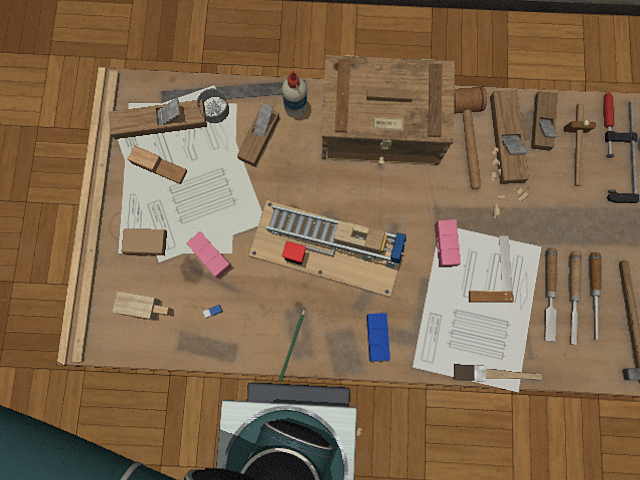

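View pics/side0.png

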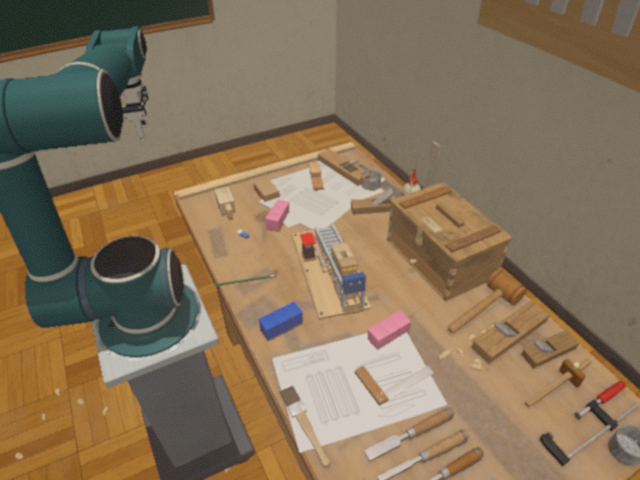

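Top view: the ejector is at (330,245). Its red pad is at (294,251), the blue housing at (398,248) and the wooden block on the lane at (362,237). The lane runs down to the left, +y world.
Could be taken for the block: pink (447,242), pink (208,254), blue (377,337), the tenon piece (140,305), the halving piece (157,165) and the sander (143,242). I choose the natural-wood one on the lane at (362,237).

Run:
```python
from h import *
c=get_calibration('top')
z=np.load('top0.npz'); im,P=z['im'],z['P']
hsv=cv2.cvtColor(im,cv2.COLOR_RGB2HSV); H,S,V=[hsv[...,i].astype(int) for i in range(3)]
roi=np.zeros(H.shape,bool); roi[195:300,245:412]=1
red=roi&((H<6)|(H>174))&(S>170)&(P[...,2]>.07); red[:,320:]=0
blue=roi&(H>100)&(H<125)&(S>150)&(P[...,2]>.1)
rp,bp=P[red],P[blue]
for n,q in(('pad',rp),('housing',bp)): print(n,len(q),np.median(q,0),q.min(0),q.max(0))
# rails/rollers/block: points above base in ROI
print('pad rect',cv2.minAreaRect((rp[:,:2]*1000).astype(np.float32)))
base=roi&(P[...,2]>.006)&(P[...,2]<.015)&(H>8)&(H<25)
bq=P[base]; print('base',cv2.minAreaRect((bq[:,:2]*1000).astype(np.float32)),len(bq))
# lane axis: aluminium (low saturation) points 40..90 mm
al=roi&(S<90)&(P[...,2]>.03)&(P[...,2]<.1); a=P[al]
print('lane rect',cv2.minAreaRect((a[:,:2]*1000).astype(np.float32)),len(a))
wood=roi&(H>8)&(H<25)&(P[...,2]>.085)&(P[...,2]<.13); w=P[wood]
print('block rect',cv2.minAreaRect((w[:,:2]*1000).astype(np.float32)),w.mean(0))
cv2.imwrite('pics/crop.png',cv2.resize(im[190:305,240:415,::-1],None,fx=4.5,fy=4.5,interpolation=cv2.INTER_CUBIC))
```

```text
pad 319 [0.50133692 0.00410815 0.07803487] [ 0.24603692 -0.06578475  0.0708151 ] [0.52400358 0.03102357 1.40785014]
housing 238 [ 0.5162421  -0.23456471  0.12308927] [ 0.48820426 -0.25120657  0.10094243] [ 0.54737933 -0.21937685  0.13194441]
pad rect ((383.4493408203125, -14.937496185302734), (287.67779541015625, 55.78464126586914), 9.331951141357422)
base ((532.7532958984375, -79.42036437988281), (263.7469482421875, 414.3941345214844), 3.019595146179199) 4534
lane rect ((528.0863037109375, -80.24153137207031), (334.6925354003906, 120.90145874023438), 77.42848205566406) 2033
block rect ((537.9678344726562, -170.33120727539062), (161.91294860839844, 60.349491119384766), 73.87329864501953) [ 0.53674719 -0.15066944  0.11454225]
```

View pics/crop.png

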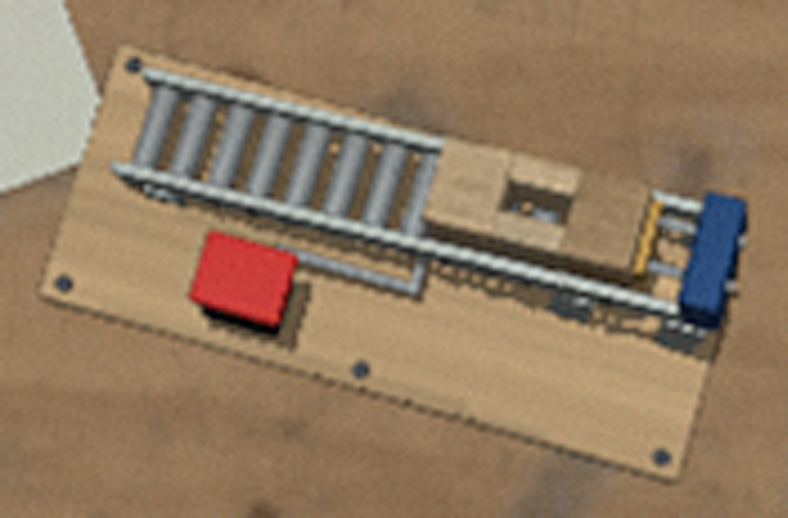

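The crop confirms it: a natural-wood block with a mortise at crop (535,205), the brass pusher behind it at (648,235) and the pawl in front. The red pad is at (243,280), beside the lane. Next I clean up the pose fit.

Run:
```python
from h import *
c=get_calibration('top'); T=np.linalg.inv(c['world_to_cam'])
def ray(uv,z):
    n=cv2.undistortPoints(np.array([[uv]],float),K(c),np.array(c['distortion']))[0,0]
    d=T[:3,:3]@[n[0],-n[1],-1]; o=T[:3,3]; return o+d*(z-o[2])/d[2]
C=[ray((240+u/4.5-.4,190+v/4.5-.4),.010)for u,v in((120,48),(40,295),(680,478))]
C=np.array(C); print('corners',C.round(4)); print('len',np.linalg.norm(C[0]-C[1]),np.linalg.norm(C[2]-C[1]))
ey=C[1]-C[2]; ey[2]=0; ey/=np.linalg.norm(ey); ex=np.array([ey[1],-ey[0],0])
o1=np.mean([C[0]-48e-3*ex-143e-3*ey,C[1]+103e-3*ex-143e-3*ey,C[2]+103e-3*ex+223e-3*ey],0)
z=np.load('top0.npz'); im,P=z['im'],z['P']
hsv=cv2.cvtColor(im,cv2.COLOR_RGB2HSV); H,S,V=[hsv[...,i].astype(int) for i in range(3)]
red=((H<6)|(H>174))&(S>170)&(abs(P[...,2]-.078)<.005); red[:,:270]=0;red[:,320:]=0;red[:235]=0;red[270:]=0
q=P[red]; print('pad',len(q),q.mean(0),cv2.minAreaRect((q[:,:2]*1000).astype(np.float32)))
r=(q-o1); print('pad in ejector',(r@ex).mean(),(r@ey).mean(), 'predicted pad',o1-.072*ex+.030*ey)
print('origin',o1,'yaw of ey from +y deg',np.degrees(np.arctan2(-ey[0],ey[1])))
# rails
al=(S<70)&(P[...,2]>.04)&(P[...,2]<.09); al[:195]=0;al[270:]=0;al[:,:255]=0;al[:,335:]=0
a=P[al]-o1; X,Y=a@ex,a@ey; print('alum X',np.percentile(X,[1,5,50,95,99]),'Y',np.percentile(Y,[1,99]))
for y in(.0,.03,.06,.09):
    m=abs(Y-y)<.012; print(y,np.percentile(X[m],[3,97]).round(4))
s=sense(); from scipy.spatial.transform import Rotation as R
w=s['orientation']; M=R.from_quat(w[[1,2,3,0]]).as_matrix(); print(M.round(3))
```

```text
corners [[ 0.6412  0.0845  0.01  ]
 [ 0.4986  0.1184  0.01  ]
 [ 0.4164 -0.235   0.01  ]]
len 0.1465163073256535 0.36282170045597617
pad 295 [0.50109012 0.00433289 0.07810288] ((500.9126281738281, 4.062248229980469), (47.60373306274414, 38.29426956176758), 76.0308609008789)
pad in ejector -0.07326659681723115 0.03163575465535894 predicted pad [0.50195332 0.00245277 0.01      ]
origin [ 0.56528758 -0.04307494  0.01      ] yaw of ey from +y deg -13.09053606929
alum X [-0.03293047 -0.03038123 -0.00157439  0.02824125  0.02994467] Y [-0.051632    0.11493338]
0.0 [-0.0313  0.0285]
0.03 [-0.0305  0.0288]
0.06 [-0.0299  0.0289]
0.09 [-0.0297  0.0298]
[[-0.966  0.258 -0.   ]
 [ 0.258  0.966 -0.001]
 [ 0.    -0.001 -1.   ]]
```

Pad top centre is at (0.501, 0.004, 0.078) and yaw is about -14°, so ex=(0.970,-0.242). The sizes and heights match the description. I'll move the TCP over (0.536,-0.005), turn tool y across the lane, and set the jaw to about 57 mm.

```bash
python3 -m pendant '[{"jaw":100,"tx":-0.0325,"ty":-0.034},{"jaw":100,"tx":-0.0325,"ty":-0.034},{"jaw":100,"tx":-0.0325,"ty":-0.034},{"jaw":100,"tx":-0.0325,"ty":-0.034},{"jaw":100,"tx":-0.0325,"ty":-0.034},{"jaw":100,"tx":-0.0325,"ty":-0.034},{"jaw":100,"tx":-0.0325,"ty":-0.034},{"jaw":100,"tx":-0.0325,"ty":-0.034},{"jaw":100,"tx":-0.0325,"ty":-0.034},{"jaw":100,"tx":-0.0325,"ty":-0.034},{"jaw":100,"tx":-0.0325,"ty":-0.034},{"jaw":100,"tx":-0.0325,"ty":-0.034},{"jaw":100,"tx":-0.0325,"ty":-0.034},{"jaw":100,"tx":-0.0325,"ty":-0.034},{"jaw":100,"tx":-0.0325,"ty":-0.034},{"jaw":100,"tx":-0.0325,"ty":-0.034}]'
python3 -m pendant '[{"jaw":100,"az":9.9},{"jaw":100,"az":9.9},{"jaw":100,"az":9.9},{"jaw":100,"az":9.9},{"jaw":100,"az":9.9},{"jaw":100,"az":9.9},{"jaw":100,"az":9.9},{"jaw":100,"az":9.9},{"jaw":100,"az":9.8},{"jaw":100}]'
python3 - <<'E'
from h import *
from scipy.spatial.transform import Rotation as R
s=sense(); w=s['orientation']; print(s['eef_pos'],s['width'],s['joint_positions'].round(3)); print(R.from_quat(w[[1,2,3,0]]).as_matrix().round(3))
c,im,d,P=shot('wrist','wrist1.png'); np.savez('w1.npz',im=im,d=d,P=P)
E
```

```text
[0.17401154 0.65199897 0.21799403] 0.09281196136193216 [ 1.272  0.116  1.442 -0.     1.584 -0.038]
[[-0.966  0.258 -0.   ]
 [ 0.258  0.966 -0.001]
 [ 0.    -0.001 -1.   ]]invalid input
invalid input
```

View pics/wrist1.png

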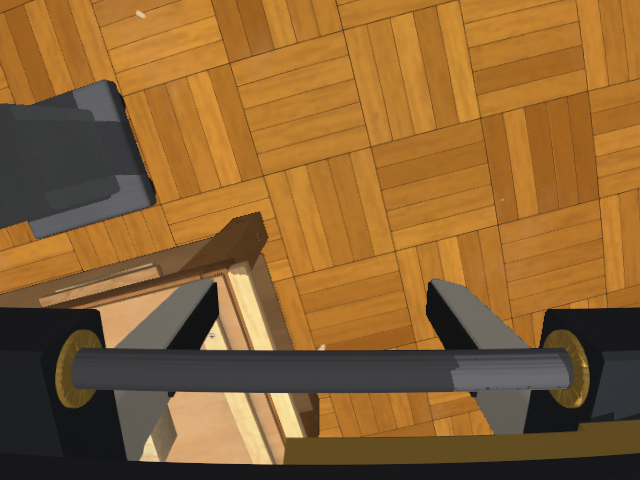

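The wrist view shows the floor and both open fingertips, at (215,285) and (430,285). The arm did not move, because every row needs all seven keys.

```bash
python3 -m pendant '[{"jaw":100,"tx":-0.0325,"ty":-0.034,"tz":0,"ax":0,"ay":0,"az":0},{"jaw":100,"tx":-0.0325,"ty":-0.034,"tz":0,"ax":0,"ay":0,"az":0},{"jaw":100,"tx":-0.0325,"ty":-0.034,"tz":0,"ax":0,"ay":0,"az":0},{"jaw":100,"tx":-0.0325,"ty":-0.034,"tz":0,"ax":0,"ay":0,"az":0},{"jaw":100,"tx":-0.0325,"ty":-0.034,"tz":0,"ax":0,"ay":0,"az":0},{"jaw":100,"tx":-0.0325,"ty":-0.034,"tz":0,"ax":0,"ay":0,"az":0},{"jaw":100,"tx":-0.0325,"ty":-0.034,"tz":0,"ax":0,"ay":0,"az":0},{"jaw":100,"tx":-0.0325,"ty":-0.034,"tz":0,"ax":0,"ay":0,"az":0},{"jaw":100,"tx":-0.0325,"ty":-0.034,"tz":0,"ax":0,"ay":0,"az":0},{"jaw":100,"tx":-0.0325,"ty":-0.034,"tz":0,"ax":0,"ay":0,"az":0},{"jaw":100,"tx":-0.0325,"ty":-0.034,"tz":0,"ax":0,"ay":0,"az":0},{"jaw":100,"tx":-0.0325,"ty":-0.034,"tz":0,"ax":0,"ay":0,"az":0},{"jaw":100,"tx":-0.0325,"ty":-0.034,"tz":0,"ax":0,"ay":0,"az":0},{"jaw":100,"tx":-0.0325,"ty":-0.034,"tz":0,"ax":0,"ay":0,"az":0},{"jaw":100,"tx":-0.0325,"ty":-0.034,"tz":0,"ax":0,"ay":0,"az":0},{"jaw":100,"tx":-0.0325,"ty":-0.034,"tz":0,"ax":0,"ay":0,"az":0}]' && python3 -m pendant '[{"jaw":100,"tx":0,"ty":0,"tz":0,"ax":0,"ay":0,"az":9.9},{"jaw":100,"tx":0,"ty":0,"tz":0,"ax":0,"ay":0,"az":9.9},{"jaw":100,"tx":0,"ty":0,"tz":0,"ax":0,"ay":0,"az":9.9},{"jaw":100,"tx":0,"ty":0,"tz":0,"ax":0,"ay":0,"az":9.9},{"jaw":100,"tx":0,"ty":0,"tz":0,"ax":0,"ay":0,"az":9.9},{"jaw":100,"tx":0,"ty":0,"tz":0,"ax":0,"ay":0,"az":9.9},{"jaw":100,"tx":0,"ty":0,"tz":0,"ax":0,"ay":0,"az":9.9},{"jaw":100,"tx":0,"ty":0,"tz":0,"ax":0,"ay":0,"az":9.9},{"jaw":100,"tx":0,"ty":0,"tz":0,"ax":0,"ay":0,"az":9.8},{"jaw":100,"tx":0,"ty":0,"tz":0,"ax":0,"ay":0,"az":0}]'
python3 - <<'E'
from h import *
from scipy.spatial.transform import Rotation as R
s=sense(); w=s['orientation']; print(s['eef_pos'],s['width'],s['joint_positions'].round(3)); print(R.from_quat(w[[1,2,3,0]]).as_matrix().round(3))
c,im,d,P=shot('wrist','wrist2.png'); np.savez('w2.npz',im=im,d=d,P=P)
E
```

```text
t: 2.15
eef_pos: [0.5367, -0.009, 0.2185]
orientation: [-0.0, 0.13, 0.991, 0.0]
ft_force: [0.3, -0.6, 0.0]
width: 0.0567
finger_force: 0.0
t: 3.4
eef_pos: [0.5361, -0.0075, 0.2185]
orientation: [-0.0, 0.787, 0.616, -0.0]
ft_force: [-0.0, 0.3, 0.4]
width: 0.0565
finger_force: 0.0
[ 0.53611036 -0.00751315  0.2184925 ] 0.05647509302698495 [-0.062 -0.189  1.738 -0.     1.592  0.181]
[[ 0.24   0.971 -0.   ]
 [ 0.971 -0.24  -0.   ]
 [-0.    -0.    -1.   ]]
```

View pics/wrist2.png

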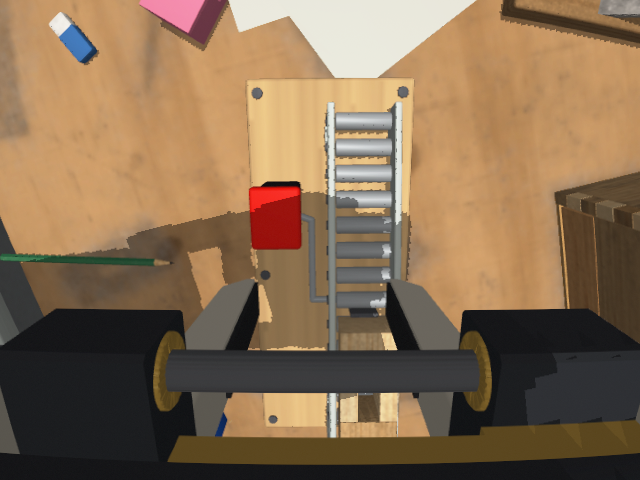

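The wrist view shows the red pad at (275,217), the lane rails at columns 331 and 398, the block at (365,370) behind the bar, and the fingertips at (255,283) and (388,283). I'll measure from the depth.

Run:
```python
from h import *
from scipy.spatial.transform import Rotation as R
s=sense(); w=s['orientation']; M=R.from_quat(w[[1,2,3,0]]).as_matrix(); t=s['eef_pos']
z=np.load('w2.npz'); im,P=z['im'],z['P']; L=(P-t)@M
hsv=cv2.cvtColor(im,cv2.COLOR_RGB2HSV); H,S,V=[hsv[...,i].astype(int) for i in range(3)]
red=((H<6)|(H>174))&(S>170)&(abs(P[...,2]-.078)<.006); red[:170]=0;red[255:]=0
q=P[red]; l=L[red]; print('pad world',q.mean(0),'tool',l.mean(0),l.min(0),l.max(0))
for v in (130,150,190,215,240,290):
    m=(abs(P[v,320:410,2]-.06)<.03); x=L[v,320:410][m]; print(v,'tool y range',x[:,1].min().round(4),x[:,1].max().round(4),'x',x[:,0].mean().round(4))
m=(abs(L[...,2])<.02)&(abs(L[...,1])<.07)&(abs(L[...,0])<.05); f=L[m]
for sg in(-1,1):
    g=f[f[:,1]*sg>0]; print('finger',len(g),g.min(0) if len(g) else '',g.max(0) if len(g) else '')
# depth at tips
for u,v in((250,290),(255,285),(390,290),(395,295)): print(u,v,L[v,u].round(4))
```

```text
pad world [0.50190252 0.00810345 0.07783552] tool [ 0.00704434 -0.03691495  0.14069274] [-0.01833356 -0.05746296  0.13763639] [ 0.03074372 -0.01736384  0.14645639]
130 tool y range 0.0037 0.0647 x 0.0727
150 tool y range 0.0022 0.0642 x 0.0565
190 tool y range 0.0036 0.0644 x 0.0237
215 tool y range 0.0037 0.0646 x 0.004
240 tool y range 0.0043 0.0643 x -0.0168
290 tool y range 0.0043 0.0093 x -0.0572
finger 857 [-0.00840825 -0.04303034 -0.01999914] [ 0.00954286 -0.02834283  0.00122918]
finger 856 [-0.00848968  0.02735585 -0.01997848] [0.00928325 0.04215508 0.00060028]
250 290 [ 0.0084 -0.0301 -0.0119]
255 285 [ 0.0075 -0.0293 -0.0039]
390 290 [ 0.007   0.0279 -0.0089]
395 295 [ 0.007   0.0291 -0.0144]
```

The fingers sit at tool y -0.0355 and +0.035. The pad is at -0.037 and the lane centre at +0.034, so it needs only a 6 mm shift along x. I'll descend to just above the pad.

```bash
python3 -m pendant '[{"jaw":100,"tx":0.006,"ty":-0.001,"tz":0.02,"ax":0,"ay":0,"az":0},{"jaw":100,"tx":0,"ty":0,"tz":0.03,"ax":0,"ay":0,"az":0},{"jaw":100,"tx":0,"ty":0,"tz":0.03,"ax":0,"ay":0,"az":0},{"jaw":100,"tx":0,"ty":0,"tz":0.03,"ax":0,"ay":0,"az":0},{"jaw":100,"tx":0,"ty":0,"tz":0.02,"ax":0,"ay":0,"az":0},{"jaw":100,"tx":0,"ty":0,"tz":0,"ax":0,"ay":0,"az":0}]'
python3 - <<'E'
from h import *
s=sense(); print(s['eef_pos'],s['ft_force'],s['width'])
c,im,d,P=shot('wrist','wrist3.png')
E
```

```text
t: 4.2
eef_pos: [0.5359, -0.0012, 0.0869]
orientation: [-0.001, 0.787, 0.616, -0.001]
ft_force: [-0.6, -0.5, 0.1]
width: 0.0565
finger_force: 0.0
[ 0.53585997 -0.0012483   0.08687678] [-0.6425905  -0.52774012  0.14784054] 0.05645499974160981
```

View pics/wrist3.png

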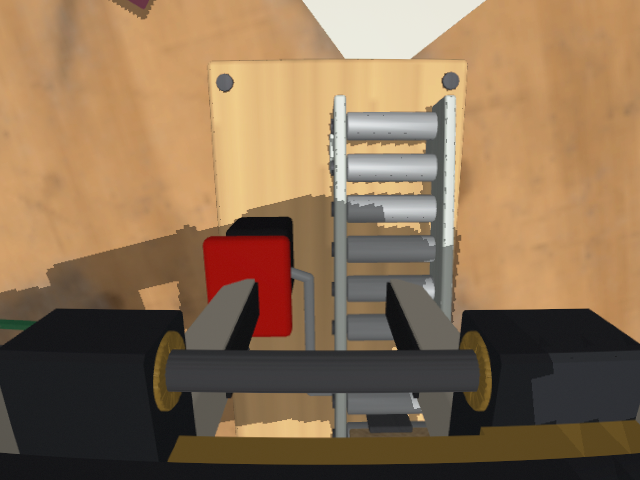

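The left fingertip (250,285) is over the red pad and the right one (390,287) is over the lane centre, about 9 mm above the pad. Now I press.

```bash
python3 -m pendant '[{"jaw":100,"tx":0,"ty":0,"tz":0.006,"ax":0,"ay":0,"az":0},{"jaw":100,"tx":0,"ty":0,"tz":0.005,"ax":0,"ay":0,"az":0},{"jaw":100,"tx":0,"ty":0,"tz":0.005,"ax":0,"ay":0,"az":0},{"jaw":100,"tx":0,"ty":0,"tz":0.004,"ax":0,"ay":0,"az":0},{"jaw":100,"tx":0,"ty":0,"tz":0,"ax":0,"ay":0,"az":0},{"jaw":100,"tx":0,"ty":0,"tz":0,"ax":0,"ay":0,"az":0}]'
python3 - <<'E'
from h import *
s=sense(); print(s['eef_pos'],s['ft_force'],s['width'],s['wrist_torque'])
c,im,d,P=shot('top'); cv2.imwrite('pics/top4.png',cv2.resize(im[190:305,240:415,::-1],None,fx=4.5,fy=4.5))
E
```

```text
t: 5.0
eef_pos: [0.5369, -0.0015, 0.069]
orientation: [0.0, 0.788, 0.616, 0.0]
ft_force: [2.3, 0.3, 4.5]
width: 0.0566
finger_force: 2.0
[ 0.53690357 -0.00147243  0.06898481] [2.2849308  0.34468764 4.46267767] 0.05658867984006061 [-0.09736387 -0.16901924  0.02132178]
```

View pics/top4.png

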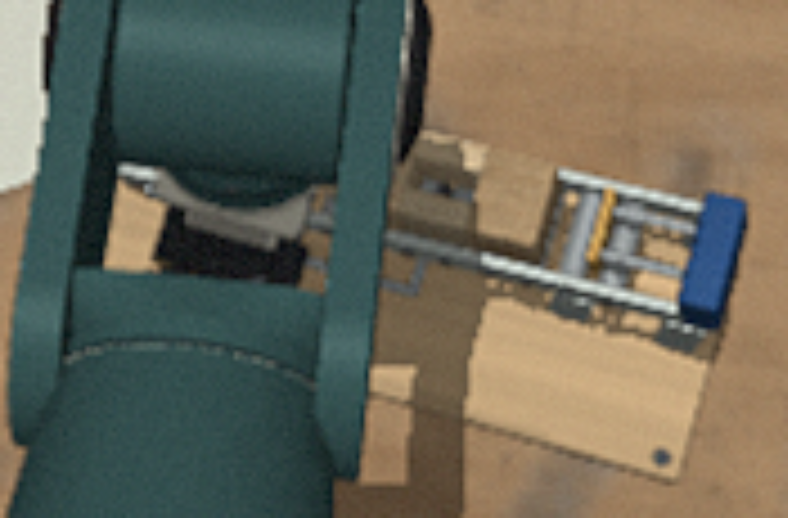

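The block has popped: its rear is at crop (555,210) and clear of the pusher at (600,230), so it is rolling. I'll press slightly further for margin and wait.

```bash
python3 -m pendant '[{"jaw":100,"tx":0,"ty":0,"tz":0.002,"ax":0,"ay":0,"az":0},{"jaw":100,"tx":0,"ty":0,"tz":0,"ax":0,"ay":0,"az":0},{"jaw":100,"tx":0,"ty":0,"tz":0,"ax":0,"ay":0,"az":0},{"jaw":100,"tx":0,"ty":0,"tz":0,"ax":0,"ay":0,"az":0},{"jaw":100,"tx":0,"ty":0,"tz":0,"ax":0,"ay":0,"az":0},{"jaw":100,"tx":0,"ty":0,"tz":0,"ax":0,"ay":0,"az":0},{"jaw":100,"tx":0,"ty":0,"tz":0,"ax":0,"ay":0,"az":0},{"jaw":100,"tx":0,"ty":0,"tz":0,"ax":0,"ay":0,"az":0},{"jaw":100,"tx":0,"ty":0,"tz":0,"ax":0,"ay":0,"az":0},{"jaw":100,"tx":0,"ty":0,"tz":0,"ax":0,"ay":0,"az":0},{"jaw":100,"tx":0,"ty":0,"tz":0,"ax":0,"ay":0,"az":0},{"jaw":100,"tx":0,"ty":0,"tz":0,"ax":0,"ay":0,"az":0},{"jaw":100,"tx":0,"ty":0,"tz":0,"ax":0,"ay":0,"az":0},{"jaw":100,"tx":0,"ty":0,"tz":0,"ax":0,"ay":0,"az":0},{"jaw":100,"tx":0,"ty":0,"tz":0,"ax":0,"ay":0,"az":0},{"jaw":100,"tx":0,"ty":0,"tz":0,"ax":0,"ay":0,"az":0}]'
cat > blk.py <<'E'
from h import *
# rear-most / position of block from top camera in ejector frame
c,im,d,P=shot('top','top_%d.png'%int(sense()['t']*100))
o=np.array([.501,.006,0])+.072*np.array([.970,-.242,0])-.03*np.array([.242,.970,0])
r=P-o; X,Y=r@[.970,-.242,0],r@[.242,.970,0]; Z=P[...,2]
m=(abs(X)<.018)&(Y>-.19)&(Y<.0)&(abs(Z-(.055-Y*np.tan(np.radians(9))+.0455))<.008)
print('block rear y',np.percentile(Y[m],[1,99]),m.sum())
s=sense(); print(s['t'],s['eef_pos'],s['ft_force'],s['wrist_torque'])
E
python3 blk.py
```

```text
t: 7.05
eef_pos: [0.537, -0.0015, 0.068]
orientation: [0.0, 0.788, 0.616, 0.0]
ft_force: [-2.8, -0.4, 17.1]
width: 0.0565
finger_force: 8.7
block rear y [-0.18872689 -0.01268609] 330
7.1 [ 0.53700893 -0.00144316  0.06796624] [-2.81840306  0.25816269 16.95142257] [0.06679997 1.12345212 0.03931259]
```

```bash
python3 -m pendant '[{"jaw":100,"tx":0,"ty":0,"tz":0,"ax":0,"ay":0,"az":0},{"jaw":100,"tx":0,"ty":0,"tz":0,"ax":0,"ay":0,"az":0},{"jaw":100,"tx":0,"ty":0,"tz":0,"ax":0,"ay":0,"az":0},{"jaw":100,"tx":0,"ty":0,"tz":0,"ax":0,"ay":0,"az":0},{"jaw":100,"tx":0,"ty":0,"tz":0,"ax":0,"ay":0,"az":0},{"jaw":100,"tx":0,"ty":0,"tz":0,"ax":0,"ay":0,"az":0},{"jaw":100,"tx":0,"ty":0,"tz":0,"ax":0,"ay":0,"az":0},{"jaw":100,"tx":0,"ty":0,"tz":0,"ax":0,"ay":0,"az":0},{"jaw":100,"tx":0,"ty":0,"tz":0,"ax":0,"ay":0,"az":0},{"jaw":100,"tx":0,"ty":0,"tz":0,"ax":0,"ay":0,"az":0},{"jaw":100,"tx":0,"ty":0,"tz":0,"ax":0,"ay":0,"az":0},{"jaw":100,"tx":0,"ty":0,"tz":0,"ax":0,"ay":0,"az":0}]'; python3 blk.py
python3 - <<'E'
from h import *
shot('wrist','wrist5.png')
E
```

```text
t: 8.6
eef_pos: [0.537, -0.0014, 0.068]
orientation: [0.0, 0.788, 0.616, 0.0]
ft_force: [-2.6, -0.0, 16.8]
width: 0.0569
finger_force: 8.7
block rear y [-0.18857361 -0.03198453] 335
8.65 [ 0.5369915  -0.00142959  0.06796404] [-2.17846299 -0.50179481 17.54069246] [0.10145901 1.17844321 0.0277655 ]
```

View pics/wrist5.png

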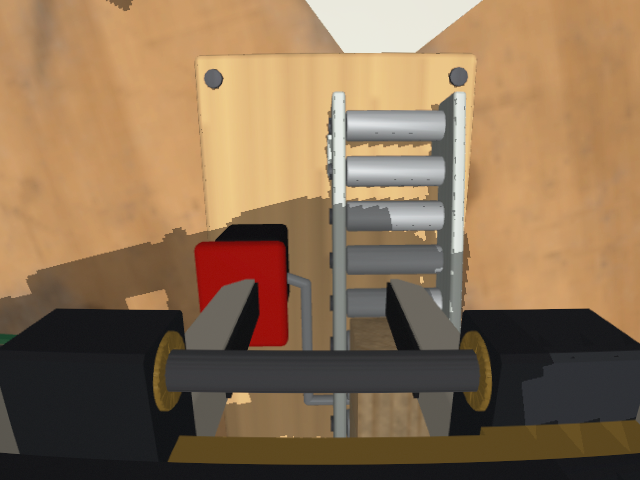

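The pad is bottomed (TCP at 0.068, 17 N). The wrist view shows the block's front at row ~320, at the right finger (395,300), and the left finger still on the pad. I'll check that the block is at rest and at the finger by comparing the two top frames.

```bash
ls pics
python3 - <<'E'
from h import *
import glob
f=sorted(glob.glob('pics/top_*.png')); a,b=[cv2.imread(x) for x in f[:2]]
print(f,cv2.absdiff(a,b)[190:305,240:415].max(2).reshape(-1).astype(float).mean(), (cv2.absdiff(a,b)[190:305,240:415].max(2)>40).sum())
cv2.imwrite('pics/v.png',cv2.resize(b[190:305,240:415],None,fx=4.5,fy=4.5))
c,im,d,P=shot('wrist'); im1=cv2.imread('pics/wrist5.png')[...,::-1]; D=cv2.absdiff(im,im1.copy()).max(2); print('wrist diff',(D>40).sum())
E
```

```text
crop.png
side0.png
top0.png
top4.png
top_705.png
top_860.png
wrist1.png
wrist2.png
wrist3.png
wrist5.png
['pics/top_705.png', 'pics/top_860.png'] 4.327155279503105 0
wrist diff 4
```

View pics/v.png

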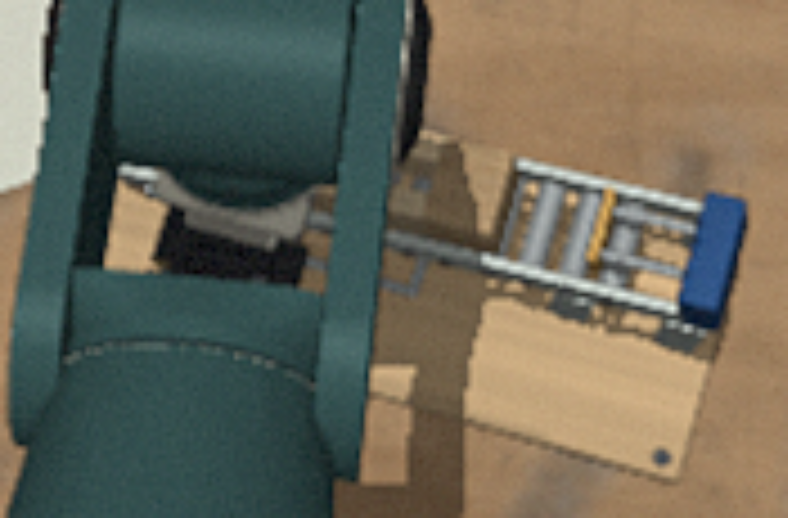

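The block has not moved between 7.05 s and 8.65 s. Its rear is now at crop (500,210), about 80 mm down from the start, which matches contact with the finger. The pad is bottomed, so I'm handing in.

```bash
python3 -c "
from station import hand_in
print(hand_in())"
```

```text
the job is handed in; nothing more can be done
None
```

Job handed in: the pad is held fully down by one finger and the block is stopped against the other on the lane, at rest between the last two top pictures; no verdict came back.

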